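# Hold the belt sander's tension arm back for a new belt

### The job

The belt of the bench sander has snapped and its tension arm is still clamped: undo the wing knob of the clamp, then push the tension arm back by its upright handle, past the click of the ratchet, until it comes up against its stop. Keep it pressed back there by the handle so that I can slip the new belt over the drums, and finish while still holding it: the ratchet alone does not leave enough slack. Keep off both drums and leave the things lying around where they are.

Things in the scene. Friction and masses are not known exactly. Their poses are not given: they have to be found in the camera images.
- sander: Belt sander let into the bench, fixed: aluminium plate 340 x 380 x 10 mm (x -135 to 205, y -165 to 215). Origin on the bench midway along the belt; x points away from the robot (within 0.35 rad), z up. Mm: drive drum at (0,-92), idler (0,110), knob (55,36), arm pivot (55,98), pawl housing (55,178) 30 high, dust hood (0,-142) 80 high, switch box (172,-115), platen along x = -20, 98 high.
- clamp_knob (a joint): Angle of the clamp's wing knob, rad. 0 = tight; grows as it is turned anticlockwise seen from above; end stop at 1.5. It starts tight, at 0 to 0.12. Its serrated pad lets go of the arm at about 0.5; from 0.85 on the clamp counts as undone. It takes up to 0.35 N m to turn and stays where it is left.
- clamp_grip (a point): Centre of the wing bar of the clamp knob, 67 mm above the bench. The bar (black, 54 mm long, 14 mm thick, 30 mm high, from 52 to 82 mm above the bench) stands on a round 24 mm hub; this point's x axis runs along the bar, y across it, z up along the knob's axis.
- tension_arm (a joint): Angle of the tension arm about its upright pivot, rad, growing anticlockwise from above. Starts clamped near 0.06; unclamped, its spring swings it to 0. Pushing the handle takes 6 N at first, 15 N as the pawl rides up its tooth; it clicks at 0.40 and takes 12 N at the stop, 0.52. Let go after the click it rests on the pawl at 0.38: not enough; from 0.45 on it counts as held back.
- pivot_axis (a point): Pivot axis of the tension arm, 20 mm above the bench; this point's x axis points along the arm to the handle, z up. The low steel arm (8 mm plate, its top 20 mm above the bench) carries the handle 100 mm from the pivot along +x and the idler drum 55 mm along -x.
- handle_mid (a point): Middle of the handle on the arm, 75 mm above the bench: an upright round black grip of 22 mm diameter, from 38 to 110 mm above the bench. It revolves freely on its pin and can be gripped or pushed from any side; it moves on an arc of 100 mm radius round the pivot, 52 mm from end to end.
- handle_post: The same upright handle as a part; origin at its foot, 20 mm above the bench.
- idler_drum: Aluminium idler drum carried by the arm, 45 mm diameter, 77 mm high, top 99 mm above the bench, turns freely; origin at the centre of its underside. Not to be touched: the belt goes over it.
- drive_drum: Black rubber drive drum, 45 mm diameter, 77 mm high, top 105 mm above the bench with its nut; origin at the centre of its underside. Not to be touched.
- tape_roll: Roll of masking tape lying flat, 100 mm diameter, 36 mm high, origin at the centre of its underside. To be left alone.
- squeegee: Screen-printing squeegee lying flat beyond the sander, 240 x 103 x 24 mm, origin on the underside. To be left alone.
- glue_gun: Blue hot-glue gun lying on its side, 160 x 140 x 36 mm, origin under its barrel. To be left alone.
- frame_rail: Loose wooden rail of a screen frame, 300 x 38 x 20 mm, origin at the centre of its underside. To be left alone.

How it is judged:
On the way, in this order (a step that is already met when the one before it is completed fails the run):
1. the clamp knob is undone (at least 0.85 rad) (value of joint clamp_knob above 0.85 rad), for 0.2 s.
2. the arm is pushed by its handle past the click, back to its stop (at least 0.45 rad) (value of joint tension_arm above 0.45 rad and contact force between the fingers and handle_post above 3 N), for 0.3 s.
At the end, for the whole second after the job is handed in: The arm is held steady at 0.45 rad or more (stop at 0.52, ratchet catch at 0.38) with the fingers pressing on the handle with more than 3 N, the clamp knob undone by at least 0.85 rad, neither drum touched (all of step 2 and velocity of joint tension_arm between -0.1 and 0.1 rad/s and value of joint clamp_knob above 0.85 rad and contact force between each of the fingers, the arm and idler_drum below 0.5 N and contact force between each of the fingers, the arm and drive_drum below 0.5 N); the arm keeps its last pose, push and grip.
It fails at once if a drum is pushed (more than 3 N) (contact force between any of the fingers, the arm and idler_drum above 3 N or contact force between any of the fingers, the arm and drive_drum above 3 N).
It fails at once if the roll of tape is disturbed (moved more than 30 mm) (distance of tape_roll from where it was at the start of the episode above 0.03 m).
It fails at once if the squeegee is disturbed (moved more than 30 mm) (distance of squeegee from where it was at the start of the episode above 0.03 m).
It fails at once if the glue gun is disturbed (moved more than 30 mm) (distance of glue_gun from where it was at the start of the episode above 0.03 m).
It fails at once if the wooden rail is disturbed (moved more than 30 mm) (distance of frame_rail from where it was at the start of the episode above 0.03 m).
It also fails if it takes over 48 s, if anything falls off the work surface, if the arm or the gripper's body presses on something with over 40 N, if the wrist force passes 120 N, or if a joint passes its speed limit or range.

### The arm

A 7-joint arm with a two-finger parallel gripper is mounted at the origin on the work surface. World frame = base frame: x ahead of the robot, y to its left, z up, the work surface at z = 0. Lengths are in m, angles in rad, forces in N, time in s.
With the tool pointing down it reaches from about 0.425 to 1.025 m from the base axis. Payload 9.4 kg.
Tool frame: the origin (TCP) lies at the very end of the fingers, on their centre line; the grasp point (between the pads) lies 19 mm behind it; z points along the fingers, y is the line along which they close (so a half turn about z gives the same grasp; the last joint's range is limited). The gripper opens to 85 mm and grips with 20 to 120 N. Pads are 22 mm wide; open, the fingers measure 114 mm over their backs; the gripper's body (76 mm by 85 mm) begins 54 mm behind the grasp point. The pads swing forward as they close: fully open they stand 13 mm farther back than shut.
Start: joints at [1.125, 0.599, -0.003, 1.599, 0.002, 0.943, -0.08], TCP at [0.261, -0.676, 0.208] pointing down, gripper open.
Joint ranges: [-2.57, 2.57], [-0.35, 1.97], [-1.29, 1.29], [0.11, 2.56], [-1.05, 4.19], [0.11, 1.86], [-2.63, 2.63]. Speed limits (rad/s): [2.22, 2.22, 3.01, 3.01, 3.14, 3.14, 3.14].

### API

Orientations are given as [roll, pitch, yaw] about the fixed x, y, z axes, in that order (R = Rz(yaw) Ry(pitch) Rx(roll)).
In Python, from rig import status, imaging, workorder gives the robot as it stands.
- The arm moves only by the shell command python3 -m creep 'ROWS'. ROWS is JSON, a list that holds one entry, the list of rows, each a list of 5 numbers: the opening, from -1 (shut) to 1 (fully open), so that 0 is half open, then the shift along the tool's x, y, z in cm, then the turn about the tool's z in rad. A call has exactly 10 rows; each row is the pose to reach, as a shift and turn from the pose commanded when the call began, along the tool's axes at that moment; what a row does not reach only later rows make up. A row lasts 1/10 s, in which the tool goes at most 50 mm and 8.59 degrees, less where a joint would pass 70% of its speed; a pose out of reach is approached as far as the arm can. A call with a gripper value outside its range is refused whole. The fingers move at their own pace and stop on an object; the grip force is fixed at half the most. Time passes only in rows, so rows that repeat a pose let the fingers close, or fill a call up. It gives the time, the measured TCP pose, the force, the opening and the grip force at its end, in the units of the state.
- status.observe(): the state, without advancing time (a new reading comes with each control period).
- imaging.capture(name): name is "side" or "top"; returns the picture (400x640x3 uint8, red, green, blue); there is no depth.
- imaging.camera_params(name): a dict with "vertical_fov" (degrees; the focal length in pixels is half the picture's height over the tangent of half this angle, whatever the lens; pixels are square), "cx", "cy" (the principal point, pixels), "R" (3x3) and "t" (3): a world point X has camera coordinates R X + t. Camera axes: x right, y down, z forward; pixel columns grow to the right and rows downward; lengths in m; the calibration is good to about 2 mm. A picture is of the moment at which its call begins. camera_params takes no time and is no camera call.
- workorder.sign_off(): hands the job in; it is judged then, once.
The state is a dict: "clock": time; "joint_positions": joint angles; "joint_velocities": joint speeds; "joint_efforts": joint torques, N m; "tool_pos": TCP position; "orientation": TCP orientation; "contact_force": force on the tool from outside, world axes, zero at the start; "moment": the same for the moment, N m; "grip_width": finger opening in m; "finger_force": force on a finger pad.
Only numpy, scipy, OpenCV 4.12 (cv2) and the standard library are available. Lean on these libraries where they do the work, as an engineer would, in place of code of your own. Each camera call takes 0.05 s, during which the arm holds its last target. There are 200 camera calls.

## Working session

There is one attempt and no reset: what is moved stays moved. The work goes in short steps, Python scripts to look and compute and a shell command to move; the robot and the scene stay as the last step left them, time stands still between calls to the robot, and variables do not carry over. Pictures are saved under pics/ and viewed, at most 10 in all, crops included, and the job is handed in when it is done.

```bash
mkdir -p pics; python3 - <<'E'
from rig import status, imaging
import cv2, numpy as np
s=status.observe(); print({k:np.round(v,3).tolist() for k,v in s.items()})
for n in("top","side"):
    im=imaging.capture(n); cv2.imwrite(f"pics/{n}0.png",im[:,:,::-1]); p=imaging.camera_params(n); print(n,p)
E
```

```text
{'clock': 0.0, 'joint_positions': [1.125, 0.6, -0.003, 1.6, 0.002, 0.943, -0.08], 'joint_velocities': [-0.0, 0.0, 0.0, 0.0, 0.002, -0.001, -0.0], 'joint_efforts': [0.001, -77.645, 1.565, -25.801, 0.012, 0.009, 0.0], 'tool_pos': [0.261, -0.676, 0.207], 'orientation': [-3.14, 0.0, 0.369], 'contact_force': [0.33, 0.337, -0.282], 'moment': [0.048, 0.027, 0.002], 'finger_force': 0.0, 'grip_width': 0.085}
top {'vertical_fov': 54.46887692268112, 'cx': 317.04353721761476, 'cy': 199.7370022151005, 'R': array([[ 0.09115434, -0.99582996, -0.00368452],
       [-0.97483104, -0.08847504, -0.20463774],
       [ 0.20345841,  0.0222454 , -0.97883084]]), 't': array([-0.01572124,  0.57578532,  1.24426218])}
side {'vertical_fov': 44.13094742052925, 'cx': 316.1027032277059, 'cy': 199.26699397484168, 'R': array([[-0.68901238, -0.72445222,  0.02075848],
       [-0.39810474,  0.35438481, -0.84612294],
       [ 0.60561915, -0.59125323, -0.53258339]]), 't': array([0.41933512, 0.29885601, 1.37344742])}
```

View pics/top0.png

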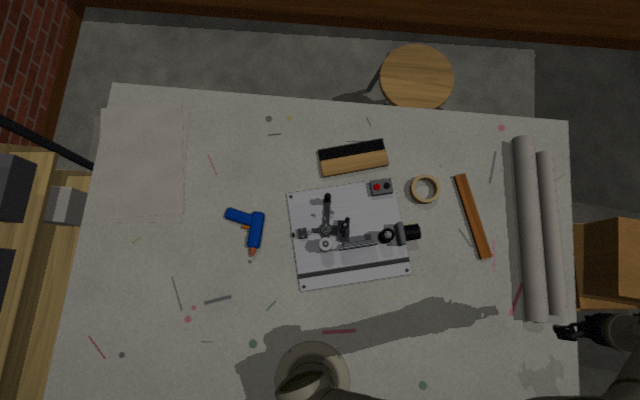

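View pics/side0.png

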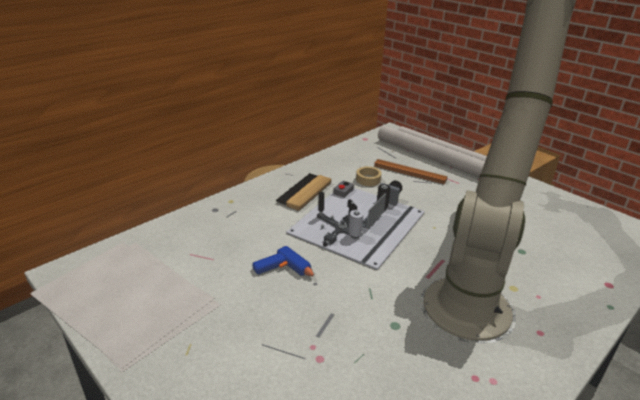

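The top view shows the plate at about columns 288–410, rows 180–290. The handle is near (327,200), the wing bar near (346,227) and the idler near (325,243). The arm isn't in the way. Next I'll take an enlarged crop and fit the plate.

```bash
cat > h.py <<'E'
import numpy as np, cv2
from rig import status, imaging
def K(n):
    p=imaging.camera_params(n); f=200/np.tan(np.radians(p["vertical_fov"])/2); return f,p["cx"],p["cy"],np.array(p["R"]),np.array(p["t"])
def proj(n,X):
    f,cx,cy,R,t=K(n); c=R@np.array(X)+t; return np.array([f*c[0]/c[2]+cx,f*c[1]/c[2]+cy])
def cast(n,uv,z):
    f,cx,cy,R,t=K(n); d=R.T@np.array([(uv[0]-cx)/f,(uv[1]-cy)/f,1]); o=-R.T@t
    return o+d*(z-o[2])/d[2]
E
python3 - <<'E'
from h import *
im=cv2.imread("pics/top0.png"); hsv=cv2.cvtColor(im,cv2.COLOR_BGR2HSV)
c=im[170:300,275:425]; cv2.imwrite("pics/topc.png",cv2.resize(c,None,fx=5,fy=4.6 if 0 else 4.5,interpolation=cv2.INTER_CUBIC)[:600])
s=cv2.imread("pics/side0.png")[165:275,280:430]; cv2.imwrite("pics/sidec.png",cv2.resize(s,None,fx=5,fy=5,interpolation=cv2.INTER_CUBIC))
print(hsv[275,330],hsv[190,300],hsv[300,330],hsv[270,280])
E
```

```text
[ 60   2 124] [ 24  21 120] [ 27  22 115] [ 24  22 118]
```

View pics/topc.png

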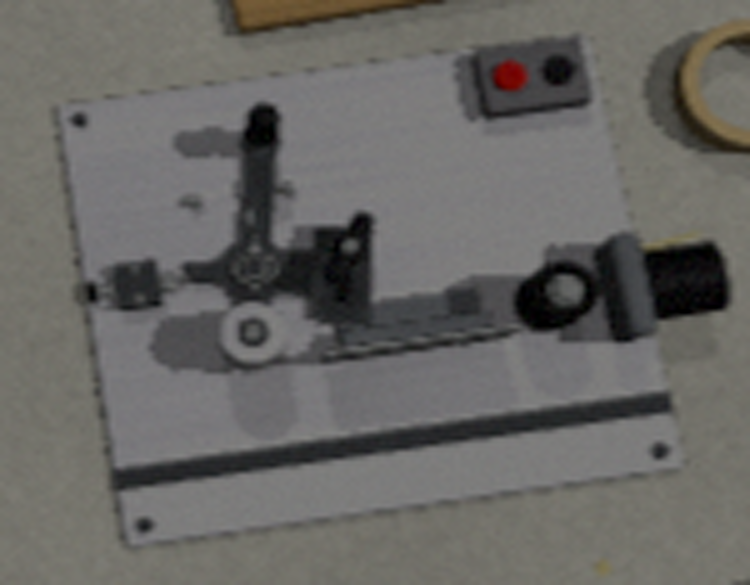

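View pics/sidec.png

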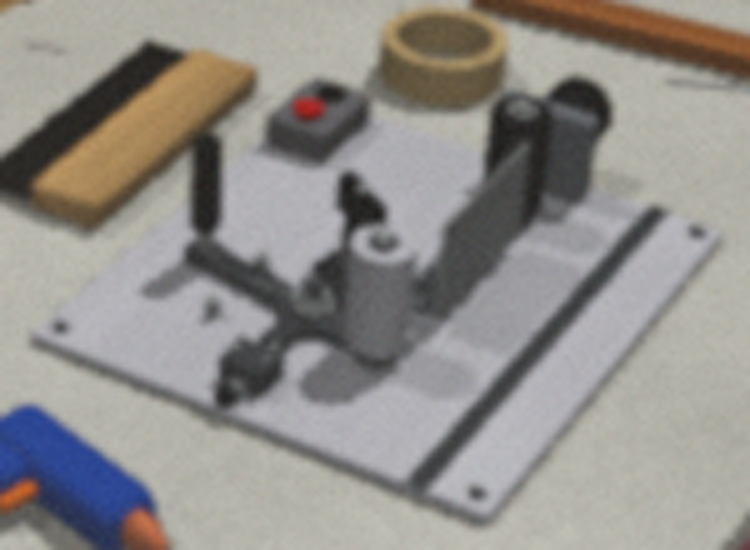

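The crop shows the plate corners at crop (58,105), (588,38), (125,545) and (682,467). The handle top is at about (262,115), the wing bar runs from (362,215) to (343,295), and the idler top is at (252,332). I'll turn these into positions.

```bash
cat >> h.py <<'E'
def plate(verbose=0):
    px=[(58,105),(588,38),(125,545),(682,467)]
    S=np.array([(205,215),(205,-165),(-135,215),(-135,-165)])/1000.
    W=np.array([cast("top",(275-.4+a/5,170-.4+b/4.5),.010)[:2] for a,b in px])
    sc,wc=S.mean(0),W.mean(0); H=(S-sc).T@(W-wc); th=np.arctan2(H[0,1]-H[1,0],H[0,0]+H[1,1])
    R=np.array([[np.cos(th),-np.sin(th)],[np.sin(th),np.cos(th)]]); t=wc-R@sc
    if verbose: print("yaw",th,"org",t,"res mm",((S@R.T+t-W)*1000).round(1).tolist())
    return th,R,t
E
python3 - <<'E'
from h import *
th,R,t=plate(1)
def w(x,y): return R@np.array([x,y])/1000+t
def crop(X): u,v=proj("top",X); return ((u-275+.4)*5,(v-170+.4)*4.5)
sd=lambda X:(lambda p:((p[0]-280+.4)*5,(p[1]-165+.4)*5))(proj("side",X))
for n,x,y,z in[("idler",0,110,.099),("drive",0,-92,.105),("knobtop",55,36,.082),("pivot",55,98,.02)]:
    a=w(x,y);X=[*a,z];print(n,a.round(4),"topcrop",np.round(crop(X)),"sidecrop",np.round(sd(X)))
# dark mask blobs
pc=lambda a,b,z:cast("top",(275-.4+a/5,170-.4+b/4.5),z)
h=pc(262,115,.11); print("handle",h.round(4),"sander mm",(R.T@(h[:2]-t)*1000).round(1),"side",np.round(sd(h)))
A,B=pc(362,215,.082),pc(343,295,.082); print("bar",A,B,(A+B)/2,"len",np.linalg.norm(A-B),"yaw",np.arctan2(*(A-B)[1::-1]))
E
```

```text
yaw 0.239103914735702 org [ 0.45225541 -0.10828359] res mm [[0.9, 1.7], [3.7, -1.1], [-2.1, 1.3], [-2.4, -1.9]]
idler [ 0.4262 -0.0014] topcrop [250. 334.] sidecrop [384. 243.]
drive [ 0.474  -0.1977] topcrop [565. 291.] sidecrop [524. 103.]
knobtop [ 0.4972 -0.0603] topcrop [350. 246.] sidecrop [363. 188.]
pivot [ 0.4825 -0.    ] topcrop [254. 270.] sidecrop [313. 307.]
handle [0.5823 0.0048 0.11  ] sander mm [153.1  79.1] side [208. 137.]
bar [ 0.52041751 -0.06664574  0.082     ] [ 0.46128631 -0.0588012   0.082     ] [ 0.49085191 -0.06272347  0.082     ] len 0.05964927140047268 yaw -0.13189306155484942
```

```bash
python3 - <<'E'
from h import *
a=cv2.imread("pics/top0.png")[205:250,325:365]; b=cv2.imread("pics/side0.png")[190:235,330:370]
f=lambda x:cv2.convertScaleAbs(cv2.resize(x,None,fx=10,fy=10,interpolation=cv2.INTER_CUBIC),alpha=1.8)
cv2.imwrite("pics/bar.png",np.hstack([f(a),f(b)]))
c=np.array([.4972,-.0603])
for y in(-.05,-.15,-.25,-.35,-.45):
    d=.027*np.array([np.cos(y),np.sin(y)])
    print(y,[((proj("top",[*(c+s*d),z])-[324.5,204.5])*10).round().tolist() for s,z in((1,.082),(-1,.082),(-1,.052))],[((proj("side",[*(c+s*d),z])-[329.5,189.5])*10+[400,0]).round().tolist() for s,z in((1,.082),(-1,.082),(-1,.052))])
E
```

```text
-0.05 [[211.0, 116.0], [190.0, 279.0], [184.0, 290.0]] [[572.0, 95.0], [684.0, 162.0], [678.0, 236.0]]
-0.15 [[219.0, 118.0], [181.0, 278.0], [176.0, 289.0]] [[578.0, 92.0], [678.0, 164.0], [672.0, 239.0]]
-0.25 [[227.0, 120.0], [173.0, 275.0], [168.0, 286.0]] [[585.0, 90.0], [671.0, 166.0], [666.0, 241.0]]
-0.35 [[234.0, 123.0], [166.0, 272.0], [160.0, 283.0]] [[592.0, 88.0], [665.0, 168.0], [659.0, 243.0]]
-0.45 [[242.0, 127.0], [158.0, 268.0], [153.0, 279.0]] [[599.0, 87.0], [657.0, 170.0], [652.0, 244.0]]
```

View pics/bar.png

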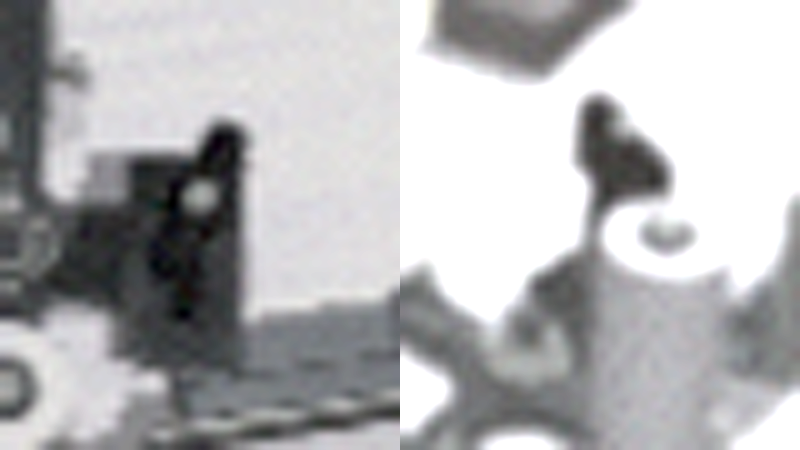

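The bar points at about yaw −0.30: its far end is at (230,122) in the left panel and its centre dot is at (202,195). The plate fit agrees with the drums and the knob. Moving above the knob.

```bash
python3 -m creep '[[[0,4,-4.4,0,0.1],[0,8,-8.9,0,0.2],[0,12,-13.3,0,0.3],[0,16,-17.7,0,0.4],[0,20,-22.1,0,0.5],[0,23.5,-26,0,0.6],[0,27,-29.9,0,0.67],[0,30.5,-33.8,0,0.67],[0,34,-37.6,0,0.67],[0,37,-41,0,0.67]]]'
python3 -c "
from h import *
s=status.observe();p=s['tool_pos'];y=s['orientation'][2];d=np.array([.4972,-.0603])-p[:2];c,n=np.cos(y),np.sin(y)
print(s['clock'],p,s['orientation'],'tool dx,dy cm',100*(d[0]*c+d[1]*n),100*(d[0]*n-d[1]*c),s['joint_positions'])"
```

```text
clock: 1.1
tool_pos: [0.4405, -0.2073, 0.2082]
orientation: [3.142, -0.0, -0.301]
contact_force: [1.2, -0.9, -0.4]
grip_width: 0.0427
finger_force: 0.0
1.1 [ 0.44045563 -0.20731457  0.20816008] [ 3.14155176e+00 -1.61145959e-05 -3.01178960e-01] tool dx,dy cm 1.0578827162067255 -15.723006657843536 [ 0.21548969  0.3173899   0.13983112  2.13947768 -0.06842844  0.6887532
 -1.47069254]
```

```bash
python3 -m creep '[[[0,0.3,-4,0,0],[0,0.6,-8,0,0],[0,0.77,-10.7,0,0],[0,0.77,-10.7,3,0],[0,0.77,-10.7,6,0],[0,0.77,-10.7,9,0],[0,0.77,-10.7,9.5,0],[0,0.77,-10.7,9.5,0],[0,0.77,-10.7,9.5,0],[0,0.77,-10.7,9.5,0]]]'
python3 -c "
from h import *
a=imaging.capture('top')[190:270,290:390];b=imaging.capture('side')[150:250,310:390]
f=lambda x:cv2.resize(x[:,:,::-1],(400,400 if x.shape[0]==80 else 500),interpolation=cv2.INTER_CUBIC)
B=f(b);A=cv2.copyMakeBorder(cv2.resize(a[:,:,::-1],(400,320),interpolation=cv2.INTER_CUBIC),0,180,0,0,0)
cv2.imwrite('pics/over.png',np.hstack([A,B]))
s=status.observe();p=s['tool_pos'];y=s['orientation'][2];d=np.array([.4972,-.0603])-p[:2];c,n=np.cos(y),np.sin(y)
print(s['clock'],p,s['orientation'],'tool dx,dy cm',100*(d[0]*c+d[1]*n),100*(d[0]*n-d[1]*c))"
```

```text
clock: 2.1
tool_pos: [0.48, -0.1097, 0.1144]
orientation: [-3.141, -0.002, -0.301]
contact_force: [1.0, -0.1, 0.4]
grip_width: 0.0426
finger_force: 0.0
2.2 [ 0.47978296 -0.10954836  0.1142316 ] [-3.14120527e+00 -1.85366158e-03 -3.01329137e-01] tool dx,dy cm 0.201587186728509 -5.2198565379676
```

View pics/over.png

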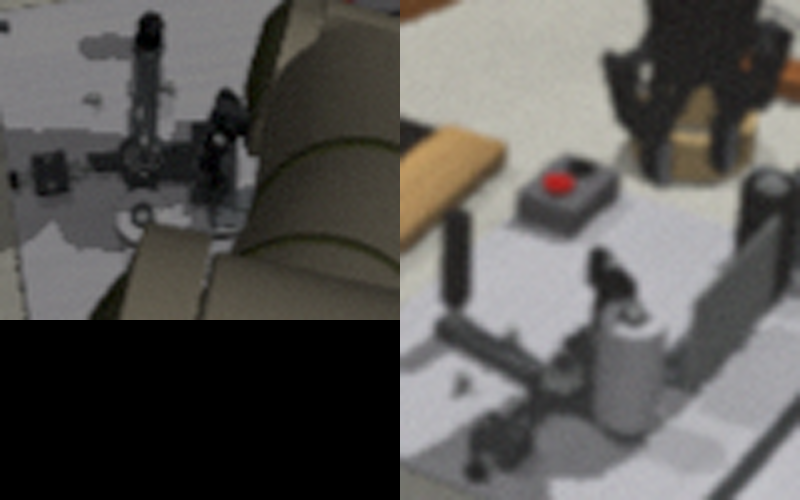

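The gripper is 5 cm short of the knob, at side-crop (690,150) against the knob at (610,270), because the rows are speed-limited. I'll close the gap by the measured amount and then descend.

```bash
python3 -m creep '[[[0,0.1,-2,0,0],[0,0.2,-4,0,0],[0,0.2,-5.2,0,0],[0,0.2,-5.2,0,0],[0,0.2,-5.2,0,0],[0,0.2,-5.2,0,0],[0,0.2,-5.2,0,0],[0,0.2,-5.2,0,0],[0,0.2,-5.2,0,0],[0,0.2,-5.2,0,0]]]'
python3 -c "
from h import *
b=imaging.capture('side')[160:240,320:400]
cv2.imwrite('pics/over2.png',cv2.resize(b[:,:,::-1],(480,480),interpolation=cv2.INTER_CUBIC))
s=status.observe();p=s['tool_pos'];y=s['orientation'][2];d=np.array([.4972,-.0603])-p[:2];c,n=np.cos(y),np.sin(y)
print(s['clock'],p,s['orientation'],'tool dx,dy cm',100*(d[0]*c+d[1]*n),100*(d[0]*n-d[1]*c))"
```

```text
clock: 3.2
tool_pos: [0.4965, -0.0605, 0.1131]
orientation: [3.142, 0.0, -0.302]
contact_force: [-0.1, -0.4, 0.1]
grip_width: 0.0428
finger_force: 0.0
3.25 [ 0.49651665 -0.06048115  0.11313466] [ 3.14154273e+00  9.17714055e-05 -3.01371926e-01] tool dx,dy cm 0.059878472638970295 -0.03758223009799832
```

View pics/over2.png

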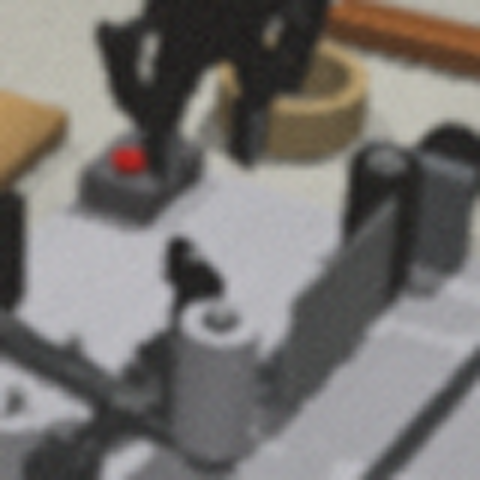

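The fingers straddle the bar in line, at (165,170) and (245,155), with the bar at (190,260). Descend and close.

```bash
python3 -m creep '[[[0,0,0,2,0],[0,0,0,4,0],[0,0,0,5.4,0],[0,0,0,5.4,0],[0,0,0,5.4,0],[-1,0,0,5.4,0],[-1,0,0,5.4,0],[-1,0,0,5.4,0],[-1,0,0,5.4,0],[-1,0,0,5.4,0]]]'
```

```text
clock: 4.25
tool_pos: [0.4967, -0.0603, 0.0594]
orientation: [-3.141, -0.0, -0.301]
contact_force: [0.0, 0.3, 0.5]
grip_width: 0.0002
finger_force: 0.0
```

The fingers closed on nothing, so I'll look again.

```bash
python3 -c "
from h import *
a=imaging.capture('top')[190:270,290:390];b=imaging.capture('side')[160:240,320:400]
A=cv2.copyMakeBorder(cv2.resize(a[:,:,::-1],(400,320),interpolation=cv2.INTER_CUBIC),0,80,0,0,0)
cv2.imwrite('pics/miss.png',cv2.convertScaleAbs(np.hstack([A,cv2.resize(b[:,:,::-1],(400,400),interpolation=cv2.INTER_CUBIC)]),alpha=1.5))
s=status.observe();p=s['tool_pos'];print((proj('side',p)-[320,160])*5+[400,0],s['contact_force'],s['grip_width'],p)"
```

```text
[560.01469191 239.91772055] [-0.5981592  -0.38032087 -0.46041932] 7.163452763681493e-06 [ 0.49659538 -0.06033972  0.05924134]
```

View pics/miss.png

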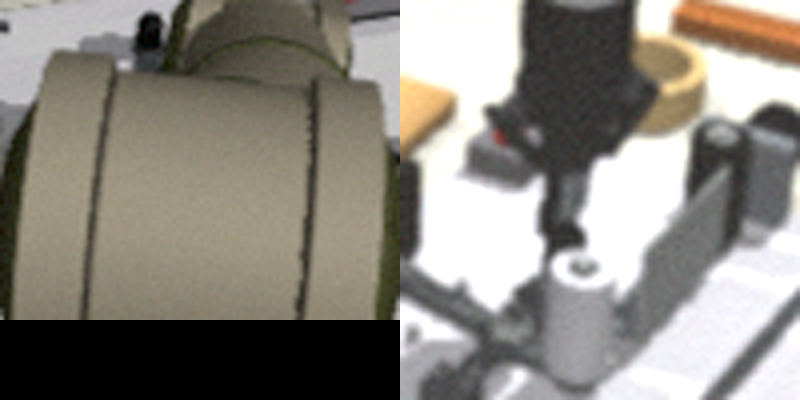

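```bash
python3 -c "
from h import *
d=np.array([-.296,-.955])*.0214
for z in(.113,.12,.126):
  print(z,[((proj('side',[.4965+s*d[0],-.0605+s*d[1],z])-[320,160])*6).round() for s in(-1,1)])
for z in(.052,.067,.082): print(z,(proj('side',[.4972,-.0603,z])-[320,160])*6)
"
```

```text
0.113 [array([165., 216.]), array([231., 199.])]
0.12 [array([165., 205.]), array([232., 188.])]
0.126 [array([166., 196.]), array([233., 179.])]
0.052 [190.43192825 298.15243806]
0.067 [192.00246319 276.01326437]
0.082 [193.5880552  253.66183758]
```

```bash
python3 -c "
from h import *
print(proj('top',[.261,-.676,.207]),proj('top',[.261,-.676,.22]))
a=cv2.imread('pics/side0.png',0); b=cv2.cvtColor(imaging.capture('side'),cv2.COLOR_RGB2GRAY); cv2.imwrite('pics/now.png',b)
print('orig');print(a[190:216,342:366]);print('now');print(b[190:216,342:366])
g=cv2.imread('pics/top0.png',0)[315:345,550:610]
np.set_printoptions(linewidth=250);print(g[::2,::2])
"
```

```text
[561.94877889 321.67113068] [564.85206271 322.1564642 ]
orig
[[ 88  93  98  96  92  75  62  56  59  65  88 123 147 156 166 175 175 176
  177 172 176 175 178 179]
 [ 82  87  91  86  72  64  59  61  75  94 120 145 155 160 169 175 174 175
  171 177 176 179 180 176]
 [ 67  72  70  67  60  57  63  83 110 135 148 155 157 166 170 172 179 175
  176 173 172 176 173 176]
 [ 59  61  64  58  57  59  88 118 144 150 153 156 165 174 175 174 176 174
  172 173 175 171 172 171]
 [ 60  61  57  57  64  87 122 147 153 154 158 164 173 173 173 174 171 174
  174 170 174 174 173 171]
 [ 58  61  60  64  89 124 145 151 158 161 170 174 175 174 173 172 173 174
  172 171 173 171 170 172]
 [ 70  66  70  90 124 147 152 155 166 170 176 176 172 176 173 172 176 174
  174 173 171 175 173 173]
 [101  95  95 127 148 158 161 162 169 176 177 179 175 174 171 179 172 172
  172 175 173 171 176 173]
 [134 134 144 155 160 159 157 154 160 167 177 174 175 175 174 174 172 173
  173 170 173 175 172 175]
 [169 172 173 174 174 158 131 107 110 143 163 175 175 176 175 173 175 173
  173 172 173 169 173 171]
 [179 177 178 178 176 142  85
[... 5364 characters left out ...]
  4   8   4  21  22  26  28  27  11   5   6   8   2   0   2  11   3  10  18  19  38]
 [109 110 110  78   5   8  12   4  13  17  18  18  28  25  26  18  10   6   3   0   0   3   3   4   4   7  13  12  21  31]
 [109 109 109 104  12   0   3   1   1   2   1  22  27  22  16  25  21  27  13   0   0   2   0   3   1   4   3   5  10  24]
 [108 106 107 110  99  72  39  15   2   2   0   8  10  18  39  41  41  42  42  37  31   4   1   5   7   5   4   0  18  17]
 [109 108 111 109 110 111 109 110 106 105 100  98  74  98  38  43  44  44  40  41  40  37   4   0  12   0   2  13  12  16]
 [111 113 111 115 109 107 107 114 109 109 110 108 112 111  43  43  39  43  44  42  41  41  41  24   0   1   8   4   2  12]]
```

```bash
python3 - <<'E'
from h import *
def tri(a,b):
    P=[];
    for n in("top","side"):
        f,cx,cy,R,t=K(n); P.append(np.array([[f,0,cx],[0,f,cy],[0,0,1]])@np.c_[R,t])
    X=cv2.triangulatePoints(P[0],P[1],np.array(a,float),np.array(b,float)); X=(X[:3]/X[3]).ravel()
    return X.round(4),(proj("top",X)-a).round(1),(proj("side",X)-b).round(1)
t=lambda a,b:(324.5+a/10,204.5+b/10); s=lambda a,b:(329.5+(a-400)/10,189.5+b/10)
print("dot",tri(t(202,195),s(622,125)))
print("far end",tri(t(230,122),s(597,96)))
tc=lambda a,b:(274.6+a/5,169.6+b/4.5); sc=lambda a,b:(279.6+a/5,164.6+b/5)
print("idler top",tri(tc(252,332),sc(384,243)));print("drive nut",tri(tc(567,290),sc(522,105)))
print("handle",tri(tc(262,117),sc(207,138)))
E
```

```text
dot (array([ 0.4988, -0.0602,  0.0823]), array([-0.2, -0.3]), array([0.2, 0. ]))
far end (array([ 0.5215, -0.0695,  0.0797]), array([0.3, 0.5]), array([-0.4, -0.1]))
idler top (array([ 0.4275, -0.0027,  0.0982]), array([0.1, 0.2]), array([-0.1, -0. ]))
drive nut (array([ 0.4758, -0.199 ,  0.1024]), array([-0.1, -0.2]), array([0.1, 0. ]))
handle (array([0.5816, 0.0053, 0.1098]), array([-0.2, -0.2]), array([0.2, 0. ]))
```

Triangulation confirms the knob at (0.498,−0.060). In the side view the fingertips end right on the bar's top edge (row 203), so the real tips sit about 23 mm behind the reported TCP. I'll reopen, go lower and close again.

```bash
python3 -m creep '[[[0,0,0,-2,0],[0,0,0,-2,0],[0,0,0,-2,0],[0,0,0,-2,0],[0,0,0,0,0],[0,0,0,1,0],[0,0,0,2,0],[0,0,0,2.3,0],[0,0,0,2.3,0],[0,0,0,2.3,0]]]'
python3 -m creep '[[[-1,0,0,0,0],[-1,0,0,0,0],[-1,0,0,0,0],[-1,0,0,0,0],[-1,0,0,0,0],[-1,0,0,0,0],[-1,0,0,0,0],[-1,0,0,0,0],[-1,0,0,0,0],[-1,0,0,0,0]]]'
```

```text
clock: 5.4
tool_pos: [0.4966, -0.0604, 0.0363]
orientation: [3.142, 0.0, -0.301]
contact_force: [0.3, 0.6, 0.9]
grip_width: 0.0424
finger_force: 0.0
clock: 6.4
tool_pos: [0.4969, -0.0602, 0.0368]
orientation: [-3.141, -0.001, -0.301]
contact_force: [-1.1, 1.6, 5.3]
grip_width: 0.0129
finger_force: 59.2
```

The bar is gripped (12.9 mm wide, 59 N). Turning it anticlockwise.

```bash
python3 -m creep '[[[-1,0,0,0,-0.13],[-1,0,0,0,-0.26],[-1,0,0,0,-0.39],[-1,0,0,0,-0.52],[-1,0,0,0,-0.65],[-1,0,0,0,-0.78],[-1,0,0,0,-0.91],[-1,0,0,0,-1.04],[-1,0,0,0,-1.15],[-1,0,0,0,-1.2]]]'; python3 -m creep '[[[-1,0,0,0,0],[-1,0,0,0,0],[-1,0,0,0,0],[-1,0,0,0,0],[-1,0,0,0,0],[-1,0,0,0,0],[-1,0,0,0,0],[-1,0,0,0,0],[-1,0,0,0,0],[-1,0,0,0,0]]]'; python3 -c "
from rig import status;s=status.observe();print(s['moment'],s['joint_positions'])"
```

```text
clock: 7.4
tool_pos: [0.4973, -0.0615, 0.0368]
orientation: [3.14, -0.0, 0.9]
contact_force: [2.0, -4.4, 5.8]
grip_width: 0.013
finger_force: 60.0
clock: 8.4
tool_pos: [0.4975, -0.0613, 0.0368]
orientation: [3.14, -0.0, 0.896]
contact_force: [0.9, -4.1, 5.5]
grip_width: 0.0129
finger_force: 59.3
[-0.86816414 -0.34791539 -0.16917469] [ 0.145942    0.62085599 -0.19652082  2.23380617  0.37837083  0.31530405
 -1.05022676]
```

```bash
python3 -m creep '[[[-0.4,0,0,0,0],[-0.4,0,0,0,0],[-0.4,0,0,0,0],[-0.4,0,0,-2,0],[-0.4,0,0,-5,0],[-0.4,0,0,-9,0],[-0.2,0,0,-12,0.15],[0,0,0,-12,0.3],[0,0,0,-12,0.45],[0,0,0,-12,0.6]]]'; python3 -m creep '[[[0,0,0,0,0],[0,0,0,0,0],[0,0,0,0,0],[0,0,0,0,0],[0,0,0,0,0],[0,0,0,0,0],[0,0,0,0,0],[0,0,0,0,0],[0,0,0,0,0],[0,0,0,0,0]]]'
python3 - <<'E'
from h import *
im=imaging.capture("side"); cv2.imwrite("pics/side2.png",im[:,:,::-1])
cv2.imwrite("pics/s2c.png",cv2.resize(im[165:255,300:400,::-1],None,fx=6,fy=6,interpolation=cv2.INTER_CUBIC))
o=cv2.imread("pics/side0.png",0);g=cv2.cvtColor(im,cv2.COLOR_RGB2GRAY)
for n,a in(("before",o),("after",g)):
    c=(a[195:208,312:332]<80); ys,xs=np.nonzero(c); print(n,xs.mean()+312,ys.mean()+195,len(xs))
s=status.observe();print(s['clock'],s['tool_pos'],s['orientation'])
for th in(.053,-.007,-.02):
    print(th,proj("side",[.4825+.1*np.cos(th),.1*np.sin(th),.08]))
E
```

```text
clock: 9.4
tool_pos: [0.4964, -0.0602, 0.1564]
orientation: [-3.142, -0.0, 0.293]
contact_force: [0.7, 0.1, -0.7]
grip_width: 0.0426
finger_force: 0.0
clock: 10.4
tool_pos: [0.4966, -0.0603, 0.1562]
orientation: [3.142, 0.0, 0.299]
contact_force: [0.6, -0.3, 1.0]
grip_width: 0.0427
finger_force: 0.0
before 320.25 200.54166666666666 72
after 321.2535211267606 200.61971830985917 71
10.45 [ 0.49653268 -0.06034361  0.15614462] [-3.14158976e+00  8.90914258e-05  2.98863230e-01]
0.053 [320.77269634 199.62034106]
-0.007 [322.00777077 198.9807702 ]
-0.02 [322.28443328 198.84804098]
```

View pics/s2c.png

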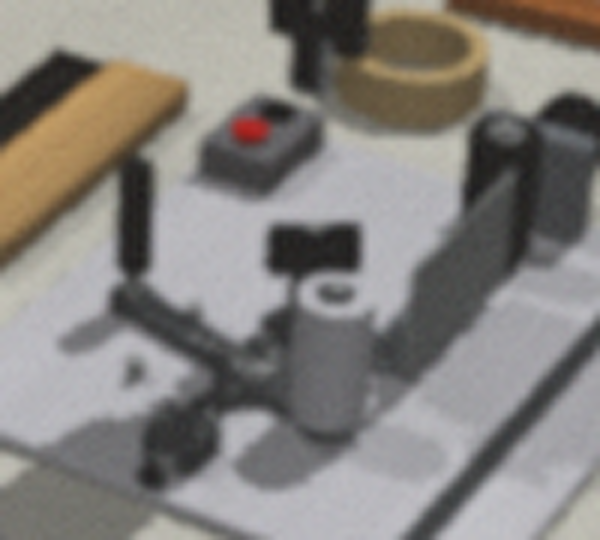

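The bar now stands broadside at (315,248) in the crop, so the knob is undone. The handle at (135,215) has moved about 1 px, as expected for arm angle 0. Moving over the handle and descending.

```bash
python3 -m creep '[[[0,4,-1.2,0,0],[0,8,-2.5,0,0],[0,9.9,-3.2,0,0],[0,9.9,-3.2,0,0],[0,9.9,-3.2,0,0],[0,9.9,-3.2,0,0],[0,9.9,-3.2,2,0],[0,9.9,-3.2,2,0],[0,9.9,-3.2,2,0],[0,9.9,-3.2,2,0]]]'
python3 - <<'E'
from h import *
s=status.observe();p=s['tool_pos'];print(p)
g=cv2.cvtColor(imaging.capture("side"),cv2.COLOR_RGB2GRAY)
print("tip proj if +23mm",proj("side",p+np.array([0,0,.029])),[proj("side",p+np.array([0,0,.029])+k*.0214*np.array([-.2946,.9556,0])) for k in(1,-1)],"handle top",proj("side",[.582,-.001,.11]))
for r in range(164,208,2): print(r,''.join('#' if v<60 else '+' if v<100 else '.' for v in g[r,295:350]))
E
```

```text
clock: 11.45
tool_pos: [0.5818, -0.001, 0.1368]
orientation: [3.141, -0.0, 0.298]
contact_force: [0.1, 0.9, -0.5]
grip_width: 0.0431
finger_force: 0.0
[ 0.58178751 -0.00099166  0.13682167]
tip proj if +23mm [322.92107689 177.15449618] [array([319.80306285, 179.90529734]), array([325.97910816, 174.45661353])] handle top [322.4146963  191.49633379]
164 .................###################...................
166 .................+#######++#######+....................
168 .................+#######++#######+....................
170 ..................+###############+....................
172 ....................++############+....................
174 .............+##++....####++++####+....................
176 ...........+##############++...........................
178 ........+#########++.+####++...........................
180 ......+#########+.....+###++...........................
182 ...+#########++..................+++...........++##++..
184 .+#########+...................++++...........+++####++
186 ########++..................++++...........++++++++++..
188 ######+...................++++.........++.++++++++.+.++
190 ####+...................++++...........+++++++++..++++#
192 #+....................+++####+.........+++++#++++++++++
194 ...................++++..+####+........++++++++++++++..
196 .................++++....+####+..............++++++....
198 ...............++++......+####.........................
200 ............++++.........####+.........................
202 ..........+++............#####.........................
204 ........++++.............####+....................+####
206 +++.+++++................####+....................#####
```

The fingers end near (320,181) and (327,175), straddling the handle top at (322,191), which matches the prediction. Descend and grip.

```bash
python3 -m creep '[[[0,0,0,2.5,0],[0,0,0,5,0],[0,0,0,7.5,0],[0,0,0,10.3,0],[0,0,0,10.3,0],[0,0,0,10.3,0],[-1,0,0,10.3,0],[-1,0,0,10.3,0],[-1,0,0,10.3,0],[-1,0,0,10.3,0]]]'; python3 -m creep '[[[-1,0,0,0,0],[-1,0,0,0,0],[-1,0,0,0,0],[-1,0,0,0,0],[-1,0,0,0,0],[-1,0,0,0,0],[-1,0,0,0,0],[-1,0,0,0,0],[-1,0,0,0,0],[-1,0,0,0,0]]]'
python3 - <<'E'
from h import *
s=status.observe();p=s['tool_pos'][:2];y=s['orientation'][2];c,n=np.cos(y),np.sin(y)
P=np.array([.4825,0]);r=np.linalg.norm(p-P);a0=np.arctan2(*(p-P)[::-1]);print(r,a0)
for k in(.1,.2,.3,.4,.46,.5,.52,.54):
    d=P+r*np.array([np.cos(a0+k),np.sin(a0+k)])-p; print(k,(100*np.array([d[0]*c+d[1]*n,d[0]*n-d[1]*c])).round(2))
E
```

```text
clock: 12.5
tool_pos: [0.583, -0.0018, 0.0349]
orientation: [3.14, -0.003, 0.298]
contact_force: [-0.1, -3.2, 6.6]
grip_width: 0.0206
finger_force: 58.4
clock: 13.5
tool_pos: [0.583, -0.0018, 0.0349]
orientation: [3.14, -0.003, 0.298]
contact_force: [0.1, -4.3, 7.3]
grip_width: 0.0204
finger_force: 58.4
0.10049163947073439 -0.01769971969509523
0.1 [ 0.26 -0.97]
0.2 [ 0.43 -1.96]
0.3 [ 0.49 -2.96]
0.4 [ 0.46 -3.97]
0.46 [ 0.39 -4.57]
0.5 [ 0.32 -4.96]
0.52 [ 0.29 -5.16]
0.54 [ 0.24 -5.36]
```

Handle gripped (20.5 mm). Pushing it along the arc.

```bash
python3 -m creep '[[[-1,0.15,-0.5,0,0],[-1,0.26,-1,0,0],[-1,0.36,-1.5,0,0],[-1,0.43,-2,0,0],[-1,0.47,-2.5,0,0],[-1,0.49,-3,0,0],[-1,0.48,-3.5,0,0],[-1,0.46,-4,0,0],[-1,0.4,-4.5,0,0],[-1,0.33,-4.9,0,0]]]'; python3 -m creep '[[[-1,0,-0.1,0,0],[-1,0,-0.1,0,0],[-1,0,-0.1,0,0],[-1,0,-0.1,0,0],[-1,0,-0.1,0,0],[-1,0,-0.1,0,0],[-1,0,-0.1,0,0],[-1,0,-0.1,0,0],[-1,0,-0.1,0,0],[-1,0,-0.1,0,0]]]'
python3 - <<'E'
from h import *
s=status.observe();p=s['tool_pos'][:2]-[.4825,0];print(np.hypot(*p),np.arctan2(p[1],p[0])+.0177)
E
```

```text
clock: 14.5
tool_pos: [0.5726, 0.0441, 0.0349]
orientation: [3.138, -0.003, 0.296]
contact_force: [4.5, -10.5, 4.4]
grip_width: 0.0205
finger_force: 59.2
clock: 15.5
tool_pos: [0.5722, 0.0448, 0.0349]
orientation: [3.138, -0.003, 0.295]
contact_force: [3.1, -11.3, 5.9]
grip_width: 0.0203
finger_force: 59.3
0.10029924739181598 0.48094481179423204
```

```bash
python3 -m creep '[[[-1,-0.03,-0.1,0,0],[-1,-0.06,-0.2,0,0],[-1,-0.1,-0.35,0,0],[-1,-0.1,-0.45,0,0],[-1,-0.1,-0.45,0,0],[-1,-0.1,-0.45,0,0],[-1,-0.1,-0.45,0,0],[-1,-0.1,-0.45,0,0],[-1,-0.1,-0.45,0,0],[-1,-0.1,-0.45,0,0]]]'
python3 - <<'E'
from h import *
s=status.observe();p=s['tool_pos'][:2]-[.4825,0];print(np.hypot(*p),np.arctan2(p[1],p[0])+.0177)
g=cv2.cvtColor(imaging.capture("side"),cv2.COLOR_RGB2GRAY)
for r in range(195,222): print(r,''.join('#' if v<60 else '+' if v<100 else '.' for v in g[r,300:350]))
for a in(.45,.5): w=a-.007;print(a,proj("side",[.4825+.1*np.cos(w),.1*np.sin(w),.045]))
E
```

```text
clock: 16.5
tool_pos: [0.5704, 0.0484, 0.0349]
orientation: [3.137, -0.003, 0.295]
contact_force: [4.9, -13.2, 5.1]
grip_width: 0.0206
finger_force: 59.2
0.10029019608389556 0.5208268856006406
195 ..+###################+.............++++++++#++...
196 ..+##################+..................++++++....
197 ..+#################+......................+......
198 ..+#################+.............................
199 ...+################+.............................
200 ...+###############+..............................
201 ....+#############+...............................
202 ....+#############+...............................
203 ....+##############..........................+####
204 ...++#+############..........................#####
205 .+++++..+##########..........................#####
206 ++++.....+####++###..........................#####
207 +++......+####++##+..........................#####
208 ++.......+####++##+.........................+#####
209 .........+####++##+..........................+####
210 .........+####++#+............................+++#
211 .........+####+#+................................#
212 ..........+##++++................................#
213 ...........+#++#+......................++.......+#
214 ...........++++#+.....................+++++++++++#
215 ............####+.....................++########++
216 ............+###+....................+++#########+
217 ............+##+................+....+###########+
218 .............+++................+...++###+########
219 ............++++....................+####++#######
220 ...........+++++++..................++++##########
221 ...........++++++++++++................++#########
0.45 [314.48375646 213.41516272]
0.5 [313.98308372 214.18286296]
```

The handle has travelled 0.52 rad and pushes back with about 14 N, and its foot in the side view, near column 314, matches the arm at its stop. Handing in.

```bash
python3 -c "
from rig import workorder;print(workorder.sign_off())"
```

```text
the job is handed in; nothing more can be done
None
```

I turned the clamp knob about 1.2 rad to undo it, and the gripper still holds the tension arm by its handle, about 0.52 rad back, which is its stop; I handed the job in like that at about 16.5 s, and no verdict was shown.

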